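# Recharge the lathe's overload clutch with balls and lock it

## Task

Put the two steel balls from the rack into the two empty pockets of the lathe's overload clutch, one in each, pressing each one down past its spring jaws until it is fully home on its seat, gently enough that it never bears on the seat with more than 32 N. Then turn the red locking bar clockwise until it clicks past its detent, and let go. Leave the wooden beads, the ball that is already in, the stepped wooden disc, the cork block and the oil bottle where they are.

Things in the scene. Friction and masses are not known exactly. Their poses are not given: they have to be found in the camera images.
- pocketA: empty ball pocket on the clutch. Origin: on the clutch's face, 30 mm above the bench; z up. Its sprung cup, 38 mm across, is set h = 0 to 15 mm up, unknown: find it by touch. Above the origin: seat (cup floor cupA_c0, 4 mm thick) h + 4 mm; ball fully home: centre h + 16.5, top h + 29; brass jaw tops h + 22.5 at local +y, -y, 20.4 mm apart; steel walls h + 21.5 at x = +-13.5
- pocketB: second empty pocket, like pocketA and parallel to it, with its own unknown cup height (floor cupB_c0). A ball let go over a cup hangs on the jaws, centre about h + 27.5 mm above the origin (11 mm above home), and needs about 8 to 18 N straight down on its top (slowly, 10 to 15 mm/s) all the way to the seat; the jaws do not pull it in
- pocketC: third pocket, like pocketA with its cup fully down (h = 0), holding a steel ball already home. The three are parallel and stand 55 mm from the clutch's axis, 120 degrees apart; which is where varies. The clutch is a dark steel disc fixed to the bench, 176 mm across, 30 mm high with a green face
- lock_grip (a point): middle of the red locking bar, on the clutch's axis 91 mm above the bench. The bar is 52 mm long along this frame's x, 14 mm thick along y, 34 mm high (74 to 108 mm above the bench); the frame turns with the bar. A white dot marks the +x end
- lock (a joint): turn of the red locking bar in rad, growing clockwise seen from above; 0 when the bar lies along the pockets' x, stop at 1.0. As found it is somewhere in 0 to 0.2. A spring detent resists from 0.26 with about 0.15 N m, is passed at 0.6, and then pushes the bar on to about 0.94; let go before 0.6 the bar springs back
- rack: low wooden ball rack fixed to the bench, 62 mm (x) by 235 mm (y) by 20 mm high; origin at the centre of its underside. Four round nests in a row along its y, 55 mm apart; a ball in a nest has its centre 29 mm above the bench
- ball1: steel ball of 25 mm diameter, 50 to 80 g, starting in one of the rack's four nests (which one varies); origin at its centre (its axes mean nothing)
- ball2: steel ball of 25 mm diameter, 50 to 80 g, starting in one of the rack's four nests (which one varies); origin at its centre (its axes mean nothing)
- ball3: third steel ball of 25 mm, home in pocketC from the start; it stays there; origin at its centre
- bead1: dark wooden bead of the same 25 mm diameter in another nest of the rack; must stay there; origin at its centre
- bead2: dark wooden bead of the same 25 mm diameter in another nest of the rack; must stay there; origin at its centre
- jam_chuck: stepped wooden disc, 90 mm wide, 30 mm high, bystander; origin at the centre of its underside
- sanding_pads: cork sanding block 70 x 90 x 30 mm, bystander; origin at the centre of its underside
- oil: white oil bottle 44 mm wide, 90 mm high, red cap, bystander; origin at the centre of its underside

How it is judged:
By the outcome, as a careful person would: the job done as asked, in the order asked, and still so for the second after the job is handed in, with the robot touching nothing.
It also fails if it takes over 72 s, if anything falls off the work surface, if the arm or the gripper's body presses on something with over 40 N, if the wrist force passes 120 N, or if a joint passes its speed limit or range.

## Robot

A 6-joint arm with a two-finger parallel gripper is mounted at the origin on the work surface. World frame = base frame: x ahead of the robot, y to its left, z up, the work surface at z = 0. Lengths are in m, angles in rad, forces in N, time in s.
With the tool pointing down it reaches from about 0.35 to 0.975 m from the base axis. Payload 4.9 kg.
Tool frame: the origin (TCP) lies where the fingers leave the gripper's body, on its centre line; the fingertips stand 73 mm ahead of it and the grasp point (between the pads) lies 54 mm ahead of it; z points along the fingers, y is the direction in which the jaws open and shut (so a half turn about z gives the same grasp; the last joint's range is limited). The gripper opens to 85 mm and grips with 20 to 120 N. Pads are 22 mm wide; open, the fingers measure 114 mm over their backs; the gripper's body (76 mm by 85 mm) begins 54 mm behind the grasp point. The pads swing forward as they close: fully open they stand 13 mm farther back than shut.
Start: joints at [-1.241, 0.053, 1.613, -0, 1.476, -0.119], TCP at [0.271, -0.563, 0.304] pointing down, gripper open.
Joint ranges: [-3.01, 3.01], [-1.01, 2.22], [0.06, 2.58], [-1.02, 4.17], [0.09, 2.62], [-3.14, 3.14]. Speed limits (rad/s): [2.57, 2.57, 3.14, 3.14, 3.14, 3.14].

## Interface

Orientations are given as a rotation vector (axis times angle).
In Python, from station import monitor, vision, workorder gives the robot as it stands.
- The arm moves only by the tool arm_command, never from a script. Its argument "rows" is text: rows parted by semicolons, each of 6 numbers parted by spaces: the shift along the world's x, y, z in mm, then the turn, a rotation vector about the world's x, y, z in degrees. In form: tx ty tz wx wy wz; .... A call has 1 to 12 rows; each row is the pose to reach, as a shift and turn from the pose measured when the call began; what a row does not reach only later rows make up. A row lasts 1/8 s, in which the tool goes at most 62.5 mm and 10.7 degrees, less where a joint would pass 70% of its speed; a pose out of reach is approached as far as the arm can. A call with a gripper value outside its range is refused whole. "jaw" is the opening, from 0 (shut) to 1 (fully open), set as the call begins (left out, the last holds). The fingers move at their own pace and stop on an object; "squeeze" is the grip in N (left out, the last holds). Time passes only in rows, so rows that repeat a pose let the fingers close. It gives the time, the measured TCP pose, the force and the opening at its end, in the units of the state.
- monitor.get_obs(): the state, without advancing time (a new reading comes with each control period).
- vision.get_image(name): name is "side" or "top"; returns a dict with "frame" (384x512x3 uint8, red, green, blue), "vfov" (degrees; the focal length in pixels is half the picture's height over the tangent of half this angle, whatever the lens; pixels are square), "cx", "cy" (the principal point, pixels), "R" (3x3) and "t" (3): a world point X has camera coordinates R X + t. Camera axes: x right, y down, z forward; pixel columns grow to the right and rows downward; lengths in m; the calibration is good to about 2 mm. A picture is of the moment at which its call begins. There is no depth.
- workorder.finish_job(): hands the job in, once; it reports no verdict.
The state is a dict: "t": time; "q": joint angles; "dq": joint speeds; "effort": joint torques, N m; "tool_pos": TCP position; "tool_rot": TCP orientation; "contact_force": force on the tool from outside, world axes, zero at the start; "wrist_torque": the same for the moment, N m; "opening": finger opening in m.
Only numpy, scipy, OpenCV 4.12 (cv2) and the standard library are available. Lean on these libraries where they do the work, as an engineer would, in place of code of your own. Each camera call takes 0.05 s, during which the arm holds its last target. There are 200 camera calls.

## Working session

There is one attempt and no reset: what is moved stays moved. The work goes in short steps, Python scripts to look and compute and a tool call to move; the robot and the scene stay as the last step left them, time stands still between calls to the robot, and variables do not carry over. Pictures are saved under pics/ and viewed, about 8 in all and at most 12, crops included, and the job is handed in when it is done.

Besides the shell and the picture viewer there is one more tool, called after "Request:" as name(argument=value, ...), one argument or row to a line, values as JSON. arm_command: Moves the arm, as the interface text tells. Its arguments: {"type":"object","properties":{"rows":{"type":"string"},"jaw":{"type":"number"},"squeeze":{"type":"number"}},"required":["rows"]}

```bash
mkdir -p pics
cat > h.py <<'E'
import numpy as np, cv2
from station import monitor, vision, workorder
def shot(n,f,crop=None,s=1):
    d=vision.get_image(n); im=d['frame'][:,:,::-1]
    np.savez(f'pics/{f}.npz',**{k:np.array(d[k]) for k in d})
    if crop: x0,y0,x1,y1=crop; im=im[y0:y1,x0:x1]
    cv2.imwrite(f'pics/{f}.png',cv2.resize(im,None,fx=s,fy=s,interpolation=cv2.INTER_CUBIC)); return d
def ray(d,u,v):
    f=192/np.tan(np.radians(float(d['vfov']))/2); R=np.array(d['R']);t=np.array(d['t'])
    return -R.T@t, R.T@np.array([(u-d['cx'])/f,(v-d['cy'])/f,1])
def atz(d,u,v,z):
    o,r=ray(d,u,v); return o+r*(z-o[2])/r[2]
def proj(d,X):
    f=192/np.tan(np.radians(float(d['vfov']))/2); c=np.array(d['R'])@X+np.array(d['t'])
    return c[:2]/c[2]*f+[d['cx'],d['cy']]
E
python3 - <<'E'
from h import *
a=shot('top','top0',s=1.56); b=shot('side','side0',s=1.56)
for d in(a,b): print(d['vfov'],d['cx'],d['cy'],-np.array(d['R']).T@d['t'],np.array(d['R']).round(3).tolist())
print(monitor.get_obs())
E
```

```text
55.16425242056515 249.77112127330875 190.13905105942482 [0.44107287 0.01155786 1.31992085] [[-0.003, -1.0, -0.011], [-0.993, 0.004, -0.121], [0.121, 0.011, -0.993]]
45.52981072583995 247.4272591158381 186.48600932673457 [0.36328704 0.94692749 1.01631732] [[-0.97, -0.241, 0.021], [-0.181, 0.665, -0.725], [0.161, -0.707, -0.689]]
{'t': 0.1, 'q': array([-1.24096321e+00,  5.33002847e-02,  1.61416608e+00, -4.32957578e-05,
        1.47604057e+00, -1.18989236e-01]), 'dq': array([-0.00129779, -0.00135802, -0.00359121, -0.0013307 ,  0.00034541,
       -0.0013201 ]), 'effort': array([ 7.38900126e-04, -3.94902062e+01, -3.71363211e+01, -1.04935145e-04,
        3.94169343e-03,  5.70657036e-06]), 'tool_pos': array([ 0.27104473, -0.56267898,  0.30277438]), 'tool_rot': array([-3.06096522e+00, -6.98689684e-01,  3.83501709e-04]), 'contact_force': array([ 0.01449778,  0.16591913, -0.9304046 ]), 'wrist_torque': array([ 0.04533958,  0.04106961, -0.01965167]), 'opening': 0.08513774606322853}
```

View pics/top0.png

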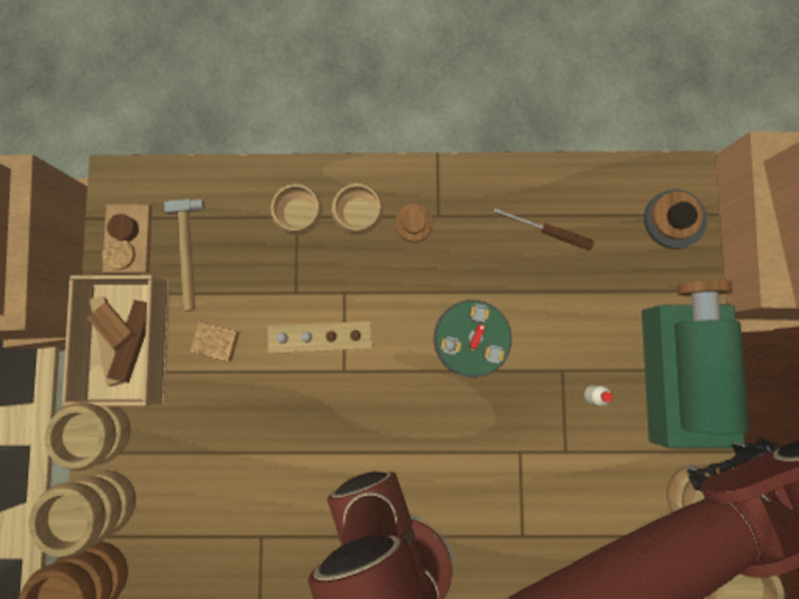

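View pics/side0.png

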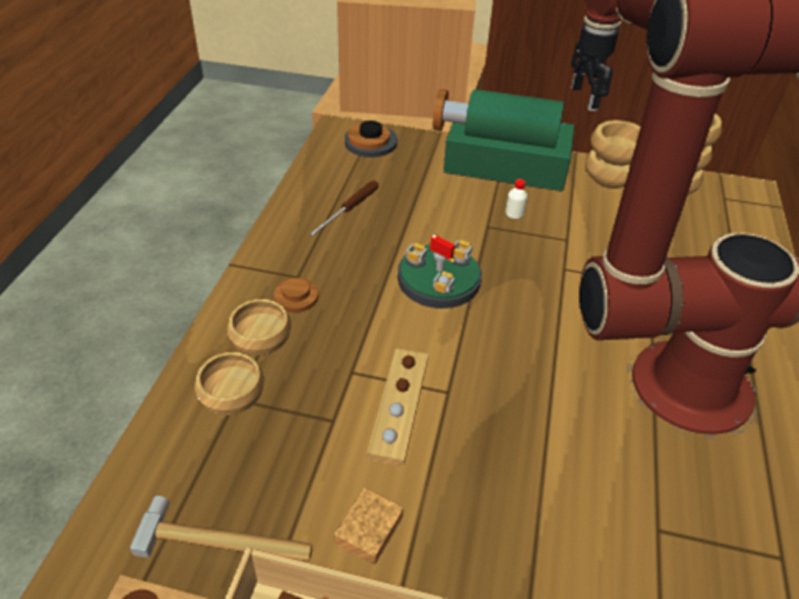

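The steel balls are in the two left nests of the top picture (px/1.56: about 180,217 and 196,216). The clutch centre is near (303,217). I'll enlarge crops of the saved frames.

Run:
```python
from h import *
a=np.load('pics/top0.npz');b=np.load('pics/side0.npz')
A=a['frame'][188:246,273:333,::-1];B=b['frame'][142:202,250:312,::-1]
A=cv2.resize(A,(400,387),interpolation=cv2.INTER_CUBIC);B=cv2.resize(B,(400,387),interpolation=cv2.INTER_CUBIC)
C=cv2.resize(a['frame'][200:232,165:245,::-1],(400,160),interpolation=cv2.INTER_CUBIC)
D=cv2.resize(b['frame'][220:300,232:278,::-1],(115,200),interpolation=cv2.INTER_CUBIC)
o=np.zeros((587,800,3),np.uint8);o[:387,:400]=A;o[:387,400:]=B;o[387:547,:400]=C;o[387:,400:515]=D
cv2.imwrite('pics/c.png',o)
```

```text
(no output)
```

View pics/c.png

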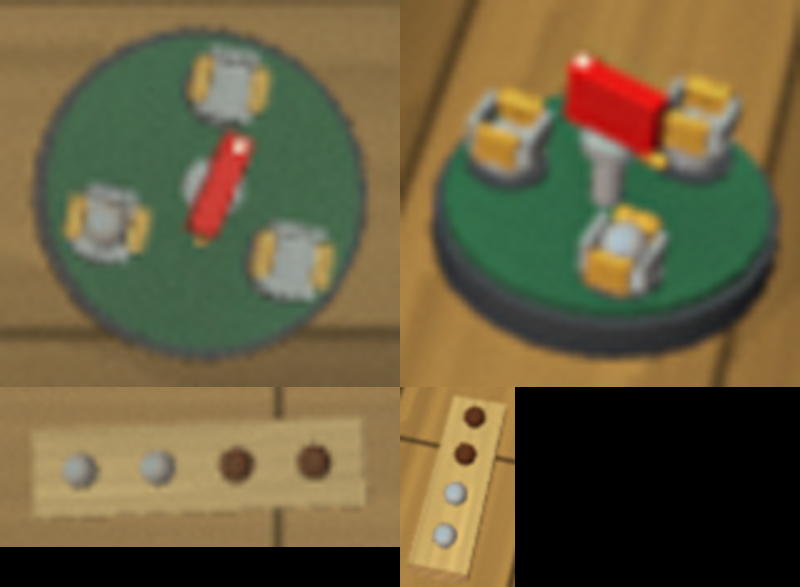

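Top view crop: empty pockets at (231,83) and (293,260), the filled one at (108,222). The bar's white dot is near (240,143). Side crop: empty pockets at (508,135) and (700,118), ball3 at (623,242). The steel balls are the two leftmost nests, at (80,470) and (157,467).

Run:
```python
from h import *
a=np.load('pics/top0.npz');b=np.load('pics/side0.npz')
ta=lambda u,v:(273+u/6.667-.43,188+v/6.667-.43)
sb=lambda u,v:(250+(u-400)/6.45-.42,142+v/6.45-.42)
ca=lambda u,v:(165+u/5-.4,200+(v-387)/5-.4)
db=lambda u,v:(232+(u-400)/2.5-.3,220+(v-387)/2.5-.3)
def tri(p,q):
    (o1,r1),(o2,r2)=ray(a,*p),ray(b,*q)
    s=np.linalg.lstsq(np.c_[r1,-r2],o2-o1,rcond=None)[0]
    x,y=o1+s[0]*r1,o2+s[1]*r2; return ((x+y)/2*1e3).round(1),(np.linalg.norm(x-y)*1e3).round(1)
print('T',tri(ta(231,83),sb(508,135)));print('R',tri(ta(293,260),sb(700,118)));print('L',tri(ta(106,222),sb(623,242)))
print('L z46.5',atz(a,*ta(106,222),.0465),atz(b,*sb(623,242),.0465))
print('disc c z.03',atz(a,*ta(200,193),.03))
print('bar dot',tri(ta(240,145),sb(582,62)), atz(a,*ta(240,145),.108))
for u in [(240,145),(219,187),(200,235)]: print(atz(a,*ta(*u),.108))
for n,p,q in(('b1',(80,470),(444,535)),('b2',(157,467),(455,493)),('d1',(236,464),(465,454)),('d2',(314,461),(474,417))):
    print(n,tri(ca(*p),db(*q)),atz(a,*ca(*p),.029)[:2],atz(b,*db(*q),.029)[:2])
```

```text
T (array([ 559.5, -174.1,   46.6]), np.float64(4.0))
R (array([ 467.1, -202.6,   55.4]), np.float64(4.6))
L (array([ 487.7, -107.6,   49.4]), np.float64(3.3))
L z46.5 [ 0.48949498 -0.10778122  0.0465    ] [ 0.48642707 -0.11095574  0.0465    ]
disc c z.03 [ 0.50512674 -0.15885434  0.03      ]
bar dot (array([ 523.7, -169.3,  105.5]), np.float64(2.7)) [ 0.52487165 -0.16877548  0.108     ]
[ 0.52487165 -0.16877548  0.108     ]
[ 0.50417445 -0.1579679   0.108     ]
[ 0.48061202 -0.14812561  0.108     ]
b1 (array([506.6, 269. ,  28.9]), np.float64(2.6)) [0.50787526 0.2691335 ] [0.50529702 0.26903723]
b2 (array([508.2, 214.6,  29.9]), np.float64(3.1)) [0.50978098 0.2149291 ] [0.50674274 0.21390007]
d1 (array([510.1, 159.2,  28.7]), np.float64(3.3)) [0.5116804  0.15934727] [0.50840208 0.15938384]
d2 (array([512.1, 104.4,  28.8]), np.float64(2.9)) [0.51358136 0.10450044] [0.51061196 0.1045058 ]
```

Pocket model: clutch centre about (504.5, -161), pockets at -12.7° (T, empty), 107.3° (L, full) and 227.3° (R, empty). Now move above ball1.

Request:
arm_command(
  rows="55 200 0 0 0 11; 60 250 0 0 0 22; 80 300 0 0 0 33; 110 350 0 0 0 44; 120 400 0 0 0 55; 140 450 0 0 0 65; 160 512 0 0 0 65; 175 574 0 0 0 65; 190 636 0 0 0 65; 205 698 0 0 0 65; 220 760 -50 0 0 65; 236 820 -80 0 0 65",
  jaw=0.6,
)

```text
t: 1.6
tool_pos: [0.4795, 0.1524, 0.2633]
tool_rot: [-2.207, -2.236, -0.0]
contact_force: [1.0, -0.9, 0.1]
opening: 0.0514
```

Request:
arm_command(
  rows="0 0 0 0 0 0; 0 0 0 0 0 0",
)

```text
t: 1.85
tool_pos: [0.4793, 0.1524, 0.263]
tool_rot: [-2.206, -2.236, 0.002]
contact_force: [0.3, 0.4, -0.4]
opening: 0.0514
```

Request:
arm_command(
  rows="10 55 -20 0 0 0; 22 105 -60 0 0 0; 27.5 116.6 -100 0 0 0; 27.5 116.6 -120 0 0 0; 27.5 116.6 -140 0 0 0; 27.5 116.6 -155 0 0 0; 27.5 116.6 -165 0 0 0; 27.5 116.6 -165 0 0 0; 27.5 116.6 -165 0 0 0",
)

```text
t: 2.98
tool_pos: [0.5073, 0.2692, 0.0989]
tool_rot: [2.206, 2.237, 0.001]
contact_force: [0.0, 0.6, -0.1]
opening: 0.0508
```

Run:
```python
from h import *
print(monitor.get_obs()['tool_pos'],monitor.get_obs()['contact_force'])
a=shot('top','t1');b=shot('side','s1')
A=cv2.resize(a['frame'][195:240,160:250,::-1],(720,360),interpolation=cv2.INTER_CUBIC)
B=cv2.resize(b['frame'][210:310,210:300,::-1],None,fx=4,fy=4,interpolation=cv2.INTER_CUBIC)
o=np.zeros((400,800,3),np.uint8);o[:240,:440]=cv2.resize(A,(440,220*0+240));o[:,440:]=B[:,:360]
cv2.imwrite('pics/g1.png',o)
```

```text
[0.50730698 0.26916215 0.09885514] [ 0.0165021   0.57038137 -0.11495608]
```

View pics/g1.png

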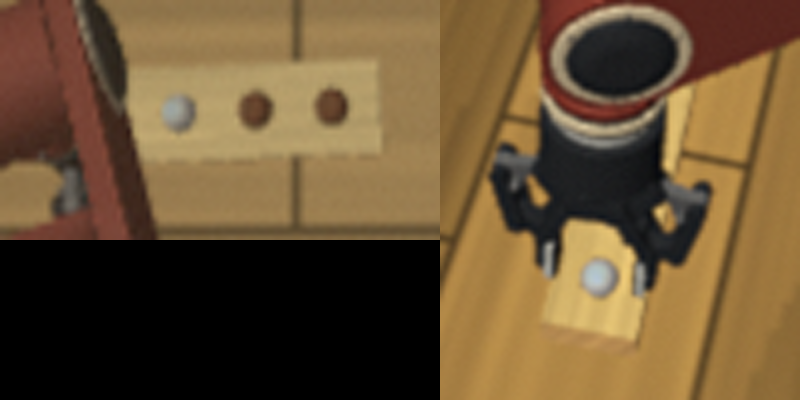

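The ball (598,277 in the side crop) sits between the pads. I'll compare it with the projected point at the tips and close.

Run:
```python
from h import *
b=np.load('pics/s1.npz'); p=monitor.get_obs()['tool_pos']
for dz in(.063,.069): print((proj(b,p-[0,0,dz])-[210,210])*4+[441.5,1.5])
for dy in(-.005,.005):print((proj(b,p-[0,dy,.069])-[210,210])*4+[441.5,1.5])
```

```text
[595.84600535 270.38287257]
[595.63208118 275.84566873]
[593.77064781 282.11560378]
[597.48241455 269.61312219]
```

Request:
arm_command(
  rows="0 0 0 0 0 0; 0 0 0 0 0 0; 0 0 0 0 0 0; 0 0 0 0 0 0; 0 0 0 0 0 0",
  jaw=0,
  squeeze=30,
)

```text
t: 3.7
tool_pos: [0.5061, 0.2695, 0.0996]
tool_rot: [-2.204, -2.235, 0.004]
contact_force: [-6.9, -0.1, 7.3]
opening: 0.0223
```

Request:
arm_command(
  rows="0 0 0 0 0 0; 0 0 0 0 0 0; -0.5 0 -3 0 0 0; -0.5 0 -6 0 0 0; -0.5 0 -6 0 0 0",
  jaw=0.5,
)

```text
t: 4.32
tool_pos: [0.5053, 0.2693, 0.0929]
tool_rot: [-2.204, -2.235, 0.005]
contact_force: [-0.5, 0.5, 0.4]
opening: 0.0426
```

Request:
arm_command(
  rows="0 0 0 0 0 0; 0 0 0 0 0 0; 0 0 0 0 0 0; 0 0 0 0 0 0",
  jaw=0,
)

```text
t: 4.82
tool_pos: [0.5054, 0.2693, 0.0931]
tool_rot: [-2.204, -2.235, 0.005]
contact_force: [0.9, 0.2, 0.5]
opening: 0.0228
```

Request:
arm_command(
  rows="0 0 10 0 0 0; 0 0 30 0 0 0; 0 0 60 0 0 0; 0 0 60 0 0 0",
)

```text
t: 5.32
tool_pos: [0.5076, 0.2702, 0.1575]
tool_rot: [2.205, 2.237, 0.006]
contact_force: [-0.1, -0.7, -0.8]
opening: 0.0232
```

Run:
```python
from h import *
o=monitor.get_obs();print(o['tool_pos'],o['contact_force'],o['opening'])
p=o['tool_pos'];b=shot('side','s2')
for dz in(.060,.069,.073):print(dz,proj(b,p-[0,0,dz]))
u,v=proj(b,p-[0,0,.069]).astype(int); print(u-35,v-35)
cv2.imwrite('pics/g2.png',cv2.resize(b['frame'][v-35:v+35,u-35:u+35,::-1],None,fx=8,fy=8,interpolation=cv2.INTER_CUBIC))
```

```text
[0.50761907 0.27020448 0.1575051 ] [-0.11789354 -0.71080135 -0.84599603] 0.023158578022929338
0.06 [248.94426855 262.90822382]
0.069 [248.85921867 265.10820705]
0.073 [248.82171479 266.07831884]
213 230
```

View pics/g2.png

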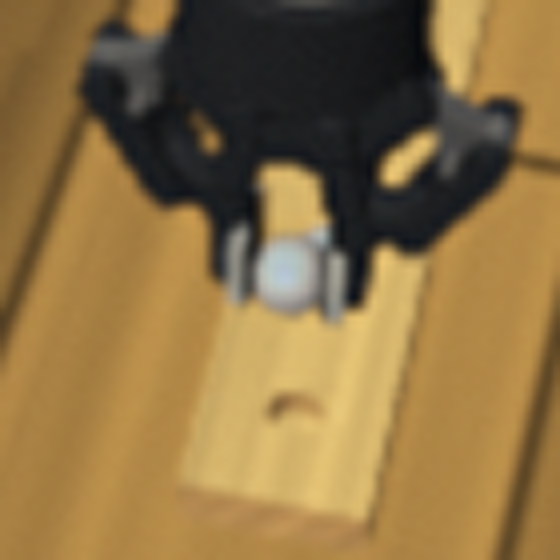

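The ball is held, with the tips maybe 9 mm below its centre. I'll set it back and regrip about 5 mm higher, so the tips clear the pocket jaws.

Request:
arm_command(
  rows="-2 -1 -30 0 0 0; -2 -1 -50 0 0 0; -2 -1 -60 0 0 0; -2 -1 -64 0 0 0; -2 -1 -64 0 0 0; -2 -1 -64 0 0 0",
)

```text
t: 6.12
tool_pos: [0.5052, 0.269, 0.0927]
tool_rot: [-2.205, -2.237, -0.002]
contact_force: [-3.0, -1.0, 8.3]
opening: 0.0228
```

Request:
arm_command(
  rows="0 0 0 0 0 0; 0 0 0 0 0 0; 0 0 5 0 0 0; 0 0 5 0 0 0",
  jaw=0.45,
)

```text
t: 6.62
tool_pos: [0.5054, 0.2691, 0.0982]
tool_rot: [-2.205, -2.237, -0.003]
contact_force: [1.0, 0.1, -0.1]
opening: 0.0389
```

Request:
arm_command(
  rows="0 0 0 0 0 0; 0 0 0 0 0 0; 0 0 0 0 0 0; 0 0 0 0 0 0",
  jaw=0,
)

```text
t: 7.12
tool_pos: [0.5054, 0.2691, 0.0982]
tool_rot: [-2.205, -2.237, -0.003]
contact_force: [-0.4, 0.0, 1.8]
opening: 0.0228
```

Request:
arm_command(
  rows="0 0 30 0 0 0; 0 0 70 0 0 0; 0 -40 100 0 0 0; -5 -95 110 0 0 -11; -10 -150 110 0 0 -22; -15 -210 110 0 0 -33; -20 -265 110 0 0 -43.5; -25 -325 110 0 0 -43.5; -30 -385 110 0 0 -43.5; -35 -440 110 0 0 -43.5; -39 -470.5 90 0 0 -43.5; -39 -470.5 70 0 0 -43.5",
)

```text
t: 8.62
tool_pos: [0.4661, -0.2037, 0.1679]
tool_rot: [2.879, 1.255, 0.003]
contact_force: [-1.6, 0.9, -1.3]
opening: 0.0225
```

Request:
arm_command(
  rows="0 0 0 0 0 0; 0 0 0 0 0 0",
)

```text
t: 8.88
tool_pos: [0.4663, -0.2037, 0.1683]
tool_rot: [2.878, 1.255, 0.004]
contact_force: [0.5, 0.7, -0.9]
opening: 0.0229
```

Request:
arm_command(
  rows="0.5 2 -10 0 0 0; 0.5 2 -20 0 0 0; 0.5 2 -23 0 0 0; 0.5 2 -23 0 0 0",
)

```text
t: 9.38
tool_pos: [0.4667, -0.2014, 0.1448]
tool_rot: [2.878, 1.256, 0.003]
contact_force: [-0.2, 0.7, -0.2]
opening: 0.0227
```

Run:
```python
from h import *
o=monitor.get_obs();p=o['tool_pos'];print(p,o['contact_force'],o['opening'])
a=shot('top','t3');b=shot('side','s3')
c=p-[0,0,.0692]
for d in(a,b):print(proj(d,c))
A=cv2.resize(a['frame'][183:249,270:336,::-1],(396,396),interpolation=cv2.INTER_CUBIC)
B=cv2.resize(b['frame'][137:203,250:316,::-1],(396,396),interpolation=cv2.INTER_CUBIC)
cv2.imwrite('pics/g3.png',np.hstack([A,B]))
for q in((467.2,-201.4),(466,-203)):
  for z in(.05,.06): print(q,z,(proj(b,np.array([q[0]/1e3,q[1]/1e3,z]))-[250,137])*6+[398.5,2.5])
```

```text
[ 0.46665254 -0.20142722  0.14483481] [-0.23104145  0.70076276 -0.18884012] 0.022664336528903664
[317.26633566 227.24794031]
[296.04697038 155.22695837]
(467.2, -201.4) 0.05 [669.32987828 148.06404295]
(467.2, -201.4) 0.06 [671.04878367 133.98894624]
(466, -203) 0.05 [671.99730206 146.60478343]
(466, -203) 0.06 [673.72747339 132.53180248]
```

View pics/g3.png

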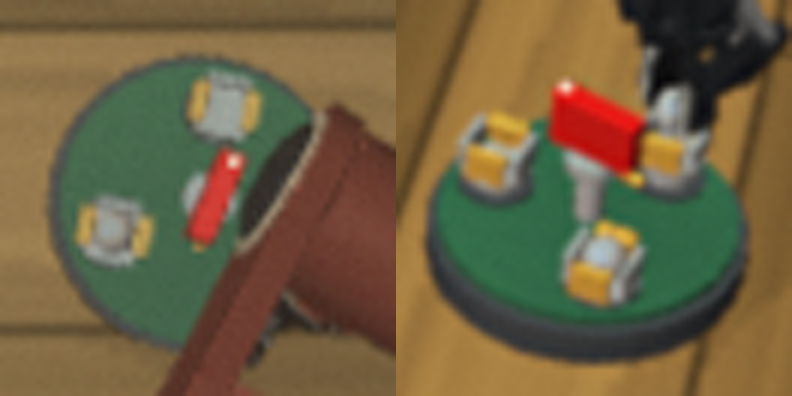

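Ball at (676,104) in the side crop, horizontally over the pocket (675). Lowering by touch.

Request:
arm_command(
  rows="0 0 -1 0 0 0; 0 0 -2 0 0 0; 0 0 -3 0 0 0; 0 0 -4 0 0 0; 0 0 -5 0 0 0",
)

```text
t: 10.1
tool_pos: [0.4672, -0.2017, 0.1409]
tool_rot: [2.878, 1.255, 0.005]
contact_force: [-1.2, 1.4, 4.2]
opening: 0.0226
```

Request:
arm_command(
  rows="0 0 -1 0 0 0; 0 0 -2 0 0 0; 0 0 -3 0 0 0",
)

```text
t: 10.48
tool_pos: [0.4678, -0.2021, 0.1395]
tool_rot: [2.876, 1.255, 0.005]
contact_force: [-3.2, 1.6, 11.3]
opening: 0.0227
```

Request:
arm_command(
  rows="0 0 -1 0 0 0; 0 0 -2 0 0 0",
)

```text
t: 10.72
tool_pos: [0.468, -0.2023, 0.1393]
tool_rot: [2.877, 1.255, 0.004]
contact_force: [-6.4, 4.1, 13.9]
opening: 0.0225
```

Request:
arm_command(
  rows="-1 1 1 0 0 0; -1.3 1.3 1.5 0 0 0; -1.3 1.3 1.5 0 0 0",
)

```text
t: 11.1
tool_pos: [0.467, -0.2013, 0.141]
tool_rot: [2.876, 1.255, 0.005]
contact_force: [1.3, -1.2, 1.8]
opening: 0.0225
```

Request:
arm_command(
  rows="0 0 0 0 0 0; 0 0 0 0 0 0; 0 0 0 0 0 0; 0 0 10 0 0 0; 0 0 25 0 0 0; 0 0 35 0 0 0; 0 0 35 0 0 0",
  jaw=0.48,
)

```text
t: 11.98
tool_pos: [0.4678, -0.2018, 0.1779]
tool_rot: [2.873, 1.253, 0.008]
contact_force: [-0.3, 0.4, -0.3]
opening: 0.041
```

Run:
```python
from h import *
o=monitor.get_obs();print(o['tool_pos'],o['contact_force'],o['opening'])
b=shot('side','s4')
cv2.imwrite('pics/g4.png',cv2.resize(b['frame'][137:203,250:316,::-1],(528,528),interpolation=cv2.INTER_CUBIC))
print((proj(b,np.array([.4668,-.2012,.0715]))-[250,137])*8+3.5)
```

```text
[ 0.46777344 -0.20177774  0.17790704] [-0.32216955  0.42788888 -0.26408499] 0.04102899724069352
[370.45513147 157.49561383]
```

View pics/g4.png

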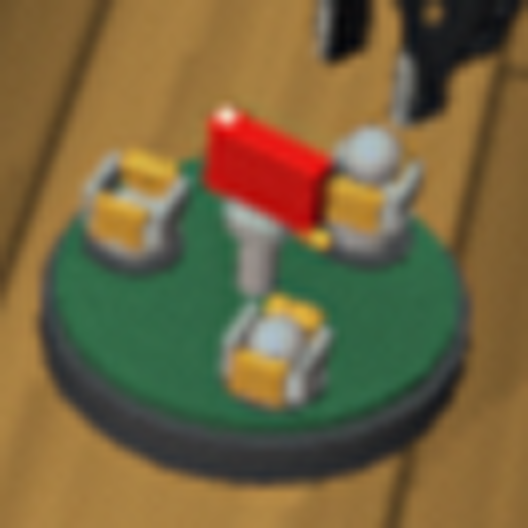

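Ball1 hangs on the jaws at (369,150). Now shut the gripper and press.

Request:
arm_command(
  rows="-1 0.5 0 0 0 0; -1 0.5 0 0 0 0; -1 0.5 0 0 0 0; -1 0.5 -5 0 0 0; -1 0.5 -10 0 0 0; -1 0.5 -14 0 0 0; -1 0.5 -16 0 0 0; -1 0.5 -17 0 0 0",
  jaw=0,
)

```text
t: 13.02
tool_pos: [0.4663, -0.201, 0.1598]
tool_rot: [2.875, 1.254, 0.006]
contact_force: [-0.1, -0.2, -0.5]
opening: -0.0
```

Request:
arm_command(
  rows="0 0 -1.5 0 0 0; 0 0 -3 0 0 0; 0 0 -4.5 0 0 0",
)

```text
t: 13.4
tool_pos: [0.4668, -0.2012, 0.1561]
tool_rot: [2.874, 1.254, 0.008]
contact_force: [0.8, 0.5, 6.0]
opening: 0.0002
```

Request:
arm_command(
  rows="0 0 -2 0 0 0; 0 0 -3.5 0 0 0; 0 0 -5 0 0 0; 0 0 -6.5 0 0 0",
)

```text
t: 13.9
tool_pos: [0.4685, -0.202, 0.1522]
tool_rot: [2.87, 1.252, 0.013]
contact_force: [-0.5, 2.0, 8.7]
opening: 0.0002
```

Request:
arm_command(
  rows="0 0 -2 0 0 0; 0 0 -3.5 0 0 0; 0 0 -5 0 0 0",
)

```text
t: 14.28
tool_pos: [0.4694, -0.2025, 0.149]
tool_rot: [2.869, 1.251, 0.015]
contact_force: [-1.1, 0.9, 7.5]
opening: -0.0001
```

```bash
cat > tip.py <<'E'
from h import *
from scipy.spatial.transform import Rotation as Ro
o=monitor.get_obs();R=Ro.from_rotvec(o['tool_rot']).as_matrix();z=R[:,2]
print('tip',((o['tool_pos']+.073*z)*1e3).round(1),'yaw_y',np.degrees(np.arctan2(R[1,1],R[0,1])).round(2),'fix tilt deg',np.degrees(np.cross(z,[0,0,-1])).round(2),o['contact_force'].round(1),o['t'])
E
python3 tip.py
```

```text
tip [ 470.3 -203.    76. ] yaw_y -42.86 fix tilt deg [0.41 0.77 0.  ] [-1.1  0.9  7.5] 14.275
```

Request:
arm_command(
  rows="-1.5 0.7 -1 0.2 0.4 0; -2.6 1.3 -2 0.4 0.8 0; -2.6 1.3 -3 0.4 0.8 0",
)

```text
t: 14.65
tool_pos: [0.4668, -0.2013, 0.146]
tool_rot: [2.879, 1.256, -0.001]
contact_force: [-1.2, -0.1, 2.9]
opening: -0.0003
```

Request:
arm_command(
  rows="-0.3 0.2 -1.5 0.1 0.2 0; -0.6 0.3 -2.7 0.2 0.4 0",
)

```text
t: 14.9
tool_pos: [0.4672, -0.2015, 0.145]
tool_rot: [-2.876, -1.255, 0.007]
contact_force: [-0.9, 0.5, 12.5]
opening: 0.0001
```

```bash
python3 tip.py
```

```text
tip [ 466.8 -201.4   72. ] yaw_y -42.86 fix tilt deg [-0.12 -0.31 -0.  ] [-0.9  0.5 12.5] 14.9
```

Request:
arm_command(
  rows="0 0 -1.5 0 0 0; 0 0 -2.2 0 0 0",
)

```text
t: 15.15
tool_pos: [0.4679, -0.202, 0.1449]
tool_rot: [-2.877, -1.255, 0.006]
contact_force: [-3.3, 1.5, 14.4]
opening: 0.0002
```

Request:
arm_command(
  rows="0 0 -1 0 0 0; 0 0 -2 0 0 0",
)

```text
t: 15.4
tool_pos: [0.4683, -0.2022, 0.1449]
tool_rot: [-2.876, -1.255, 0.006]
contact_force: [-5.3, 2.4, 16.2]
opening: -0.0003
```

```bash
python3 tip.py
```

```text
tip [ 467.9 -202.2   71.9] yaw_y -42.85 fix tilt deg [-0.08 -0.28 -0.  ] [-5.3  2.4 16.2] 15.4
```

Request:
arm_command(
  rows="-1 0.6 -1.5 0 0.2 0; -1.3 0.9 -3.5 0 0.2 0; -1.3 0.9 -3.5 0 0.2 0",
)

```text
t: 15.78
tool_pos: [0.4683, -0.2022, 0.1448]
tool_rot: [-2.877, -1.256, 0.009]
contact_force: [-3.9, 2.4, 17.1]
opening: -0.0002
```

Request:
arm_command(
  rows="0 0 15 0 0 0; 0 0 35 0 0 0; 0 0 60 0 0 0; 0 0 60 0 0 0",
)

```text
t: 16.27
tool_pos: [0.4692, -0.2026, 0.2067]
tool_rot: [2.878, 1.257, -0.006]
contact_force: [0.9, -0.6, -0.2]
opening: -0.0001
```

```bash
python3 tip.py
python3 - <<'E'
from h import *
b=shot('side','s5');a=shot('top','t5')
A=cv2.resize(a['frame'][183:249,270:336,::-1],(396,396),interpolation=cv2.INTER_CUBIC)
B=cv2.resize(b['frame'][137:203,250:316,::-1],(396,396),interpolation=cv2.INTER_CUBIC)
cv2.imwrite('pics/g5.png',np.hstack([A,B]))
E
```

```text
tip [ 468.9 -202.8  133.7] yaw_y -42.83 fix tilt deg [ 0.13 -0.17  0.  ] [ 0.9 -0.6 -0.2] 16.275
```

View pics/g5.png

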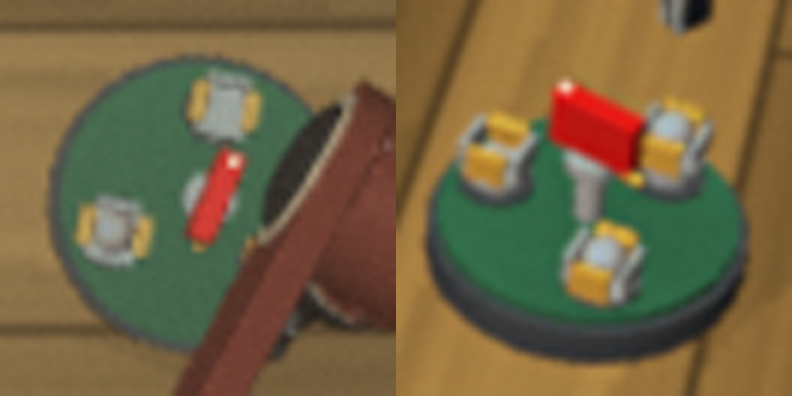

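Ball1 sits like ball3 does relative to its jaws (side crop ~(675,127)). Now ball2.

Request:
arm_command(
  rows="4 45 0 0 0 10; 10 105 0 0 0 20; 15 165 0 0 0 30; 20 225 0 0 0 40; 25 285 0 0 0 44; 31 345 -10 0 0 44; 38 400 -30 0 0 44; 38 417 -55 0 0 44; 38 417 -75 0 0 44; 38 417 -75 0 0 44; 38 417 -75 0 0 44",
  jaw=0.5,
)

```text
t: 17.75
tool_pos: [0.5063, 0.2141, 0.1293]
tool_rot: [-2.2, -2.242, 0.011]
contact_force: [0.0, -0.3, 0.4]
opening: 0.0427
```

```bash
python3 tip.py
```

```text
tip [505.9 213.8  56.3] yaw_y 1.07 fix tilt deg [ 0.27 -0.28  0.  ] [ 0.  -0.3  0.4] 17.75
```

Request:
arm_command(
  rows="0.5 0.6 -12 0.2 -0.2 0; 0.5 0.6 -22 0.2 -0.2 0; 0.5 0.6 -28 0.2 -0.2 0; 0.5 0.6 -31 0.2 -0.2 0; 0.5 0.6 -31 0.2 -0.2 0; 0.5 0.6 -31 0.2 -0.2 0",
)

```text
t: 18.5
tool_pos: [0.507, 0.2148, 0.0986]
tool_rot: [2.2, 2.242, -0.002]
contact_force: [-0.1, -0.0, -1.1]
opening: 0.0425
```

Request:
arm_command(
  rows="0 0 0 0 0 0; 0 0 0 0 0 0; 0 0 0 0 0 0; 0 0 0 0 0 0",
  jaw=0,
)

```text
t: 19.0
tool_pos: [0.5073, 0.2149, 0.099]
tool_rot: [2.2, 2.242, -0.001]
contact_force: [-1.0, 0.7, 2.8]
opening: 0.0227
```

```bash
python3 tip.py
```

```text
tip [507.3 214.9  26. ] yaw_y 1.08 fix tilt deg [ 0.05 -0.01  0.  ] [-1.   0.7  2.8] 19.0
```

Request:
arm_command(
  rows="0 0 30 0 0 0; 0 0 75 0 0 0; 5 -40 105 0 0 10; 10 -95 110 0 0 20; 18 -150 110 0 0 30; 25 -210 110 0 0 40; 32 -265 110 0 0 50; 40 -325 110 0 0 60; 51 -370 110 0 0 70; 51 -388 100 0 0 76.2; 51 -388 80 0 0 76.2; 51 -388 65 0 0 76.2",
)

```text
t: 20.5
tool_pos: [0.5573, -0.1719, 0.1614]
tool_rot: [-0.349, -3.12, -0.001]
contact_force: [0.4, 0.5, -1.3]
opening: 0.0225
```

```bash
python3 tip.py
```

```text
tip [ 557.2 -171.8   88.4] yaw_y 77.22 fix tilt deg [-0.07 -0.1  -0.  ] [ 0.4  0.5 -1.3] 20.5
```

Request:
arm_command(
  rows="0.7 -1.1 -8 0 0 0; 0.7 -1.1 -14 0 0 0; 0.7 -1.1 -17 0 0 0; 0.7 -1.1 -17 0 0 0",
)

```text
t: 21.0
tool_pos: [0.5582, -0.1729, 0.1447]
tool_rot: [-0.349, -3.121, -0.001]
contact_force: [-0.6, -0.3, -0.4]
opening: 0.0225
```

Request:
arm_command(
  rows="0 0 -1.5 0 0 0; 0 0 -3 0 0 0; 0 0 -4.5 0 0 0; 0 0 -6 0 0 0",
)

```text
t: 21.5
tool_pos: [0.5582, -0.1729, 0.1386]
tool_rot: [-0.349, -3.121, -0.001]
contact_force: [0.0, -0.5, -0.3]
opening: 0.0221
```

Request:
arm_command(
  rows="0 0 -1.5 0 0 0; 0 0 -3 0 0 0; 0 0 -4.5 0 0 0",
)

```text
t: 21.88
tool_pos: [0.5589, -0.1731, 0.1358]
tool_rot: [-0.349, -3.122, -0.001]
contact_force: [-3.0, 1.6, 9.7]
opening: 0.0228
```

```bash
python3 tip.py
```

```text
tip [ 558.9 -173.1   62.8] yaw_y 77.24 fix tilt deg [-0.03 -0.01 -0.  ] [-3.   1.6  9.7] 21.875
```

Request:
arm_command(
  rows="-0.8 0.2 1 0 0 0; -0.8 0.2 1.3 0 0 0; -0.8 0.2 1.3 0 0 0",
)

```text
t: 22.25
tool_pos: [0.5582, -0.1729, 0.1372]
tool_rot: [0.349, 3.122, 0.001]
contact_force: [1.0, 1.4, 1.9]
opening: 0.0226
```

Request:
arm_command(
  rows="0 0 0 0 0 0; 0 0 0 0 0 0; 0 0 0 0 0 0; 0 0 10 0 0 0; 0 0 25 0 0 0; 0 0 35 0 0 0; 0 0 35 0 0 0",
  jaw=0.45,
)

```text
t: 23.12
tool_pos: [0.5591, -0.1733, 0.1742]
tool_rot: [0.349, 3.119, -0.001]
contact_force: [-0.1, 0.1, -0.7]
opening: 0.0382
```

```bash
python3 tip.py
python3 - <<'E'
from h import *
b=shot('side','s6')
cv2.imwrite('pics/g6.png',cv2.resize(b['frame'][137:203,250:316,::-1],(528,528),interpolation=cv2.INTER_CUBIC))
print((proj(b,np.array([.558,-.1729,.0665]))-[250,137])*8+3.5)
E
```

```text
tip [ 559.3 -173.3  101.2] yaw_y 77.24 fix tilt deg [0.05 0.19 0.  ] [-0.1  0.1 -0.7] 23.125
[134.50701552 171.81641395]
```

View pics/g6.png

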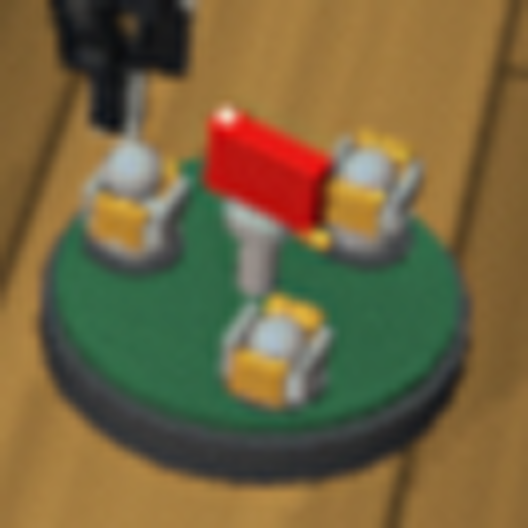

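Ball2 hangs at (130,165). Now press it.

Request:
arm_command(
  rows="-1.1 0.3 0 0 0.2 0; -1.1 0.3 0 0 0.2 0; -1.1 0.3 0 0 0.2 0; -1.1 0.3 -5 0 0.2 0; -1.1 0.3 -10 0 0.2 0; -1.1 0.3 -15 0 0.2 0; -1.1 0.3 -18 0 0.2 0; -1.1 0.3 -19 0 0.2 0; -1.1 0.3 -19 0 0.2 0",
  jaw=0,
)

```text
t: 24.3
tool_pos: [0.5575, -0.1727, 0.1542]
tool_rot: [-0.349, -3.12, 0.001]
contact_force: [0.6, 0.3, -0.7]
opening: -0.0001
```

Request:
arm_command(
  rows="0 0 -1.5 0 0 0; 0 0 -3 0 0 0; 0 0 -4.5 0 0 0; 0 0 -6 0 0 0",
)

```text
t: 24.8
tool_pos: [0.5589, -0.1733, 0.1505]
tool_rot: [0.349, 3.12, -0.002]
contact_force: [-0.4, -0.5, 8.8]
opening: -0.0002
```

```bash
python3 tip.py
```

```text
tip [ 559.  -173.4   77.5] yaw_y 77.24 fix tilt deg [0.1  0.11 0.  ] [-0.4 -0.5  8.8] 24.8
```

Request:
arm_command(
  rows="-0.9 0.3 -2 0.1 0.2 0; -1.2 0.4 -3.5 0.1 0.3 0; -1.5 0.5 -5 0.2 0.5 0; -1.8 0.6 -6.5 0.2 0.6 0",
)

```text
t: 25.3
tool_pos: [0.559, -0.1735, 0.148]
tool_rot: [-0.349, -3.118, 0.001]
contact_force: [-3.3, 1.6, 13.8]
opening: 0.0002
```

Request:
arm_command(
  rows="-0.5 0.1 -2 0.1 0.2 0; -0.8 0.2 -3.5 0.1 0.3 0; -1 0.3 -5 0.2 0.4 0",
)

```text
t: 25.68
tool_pos: [0.559, -0.1738, 0.1462]
tool_rot: [-0.348, -3.113, -0.001]
contact_force: [-3.3, 1.7, 13.1]
opening: 0.0003
```

```bash
python3 tip.py
```

```text
tip [ 558.3 -173.6   73.2] yaw_y 77.26 fix tilt deg [-0.11 -0.53 -0.  ] [-3.3  1.7 13.1] 25.675
```

Request:
arm_command(
  rows="-0.5 0.2 -2 0 -0.1 0; -0.7 0.4 -3.5 0 -0.2 0; -1 0.5 -5 0 -0.2 0; -1 0.5 -6 0 -0.2 0",
)

```text
t: 26.18
tool_pos: [0.5587, -0.1736, 0.1415]
tool_rot: [-0.348, -3.118, -0.001]
contact_force: [-0.3, 0.1, 4.5]
opening: -0.0
```

```bash
python3 tip.py
```

```text
tip [ 558.4 -173.5   68.6] yaw_y 77.26 fix tilt deg [-0.06 -0.23 -0.  ] [-0.3  0.1  4.5] 26.175
```

Request:
arm_command(
  rows="0 0 -1.2 0 0 0; 0 0 -2.4 0 0 0",
)

```text
t: 26.42
tool_pos: [0.5592, -0.1737, 0.1403]
tool_rot: [-0.348, -3.119, -0.0]
contact_force: [-1.8, 1.0, 10.8]
opening: -0.0
```

Request:
arm_command(
  rows="0 0 -1.2 0 0 0; 0 0 -2.4 0 0 0",
)

```text
t: 26.68
tool_pos: [0.5596, -0.174, 0.1401]
tool_rot: [-0.348, -3.119, -0.0]
contact_force: [-6.6, 1.7, 17.3]
opening: -0.0003
```

```bash
python3 tip.py
```

```text
tip [ 559.3 -174.    67.1] yaw_y 77.27 fix tilt deg [-0.02 -0.19 -0.  ] [-6.6  1.7 17.3] 26.675
```

Request:
arm_command(
  rows="-0.8 0.4 -1.5 0 0 0; -1 0.6 -3 0 0 0; -1 0.6 -3 0 0 0",
)

```text
t: 27.05
tool_pos: [0.5595, -0.1739, 0.1401]
tool_rot: [-0.348, -3.12, 0.001]
contact_force: [-5.5, 2.3, 15.3]
opening: -0.0
```

Request:
arm_command(
  rows="0 0 15 0 0 0; 0 0 40 0 0 0; 0 0 75 0 0 0; -20 10 85 0 0 -10; -54 13 85 0 0 -20; -54 13 85 0 0 -30; -54 13 85 0 0 -40; -54 13 85 0 0 -40",
  jaw=0.45,
)

```text
t: 28.05
tool_pos: [0.5053, -0.1608, 0.2249]
tool_rot: [-1.391, -2.814, 0.0]
contact_force: [0.0, -0.4, 1.5]
opening: 0.0385
```

```bash
python3 tip.py
python3 - <<'E'
from h import *
b=shot('side','s7')
cv2.imwrite('pics/g7.png',cv2.resize(b['frame'][137:203,250:316,::-1],(528,528),interpolation=cv2.INTER_CUBIC))
E
```

```text
tip [ 505.1 -160.8  151.9] yaw_y 37.39 fix tilt deg [-0.05 -0.13 -0.  ] [ 0.  -0.4  1.5] 28.05
```

View pics/g7.png

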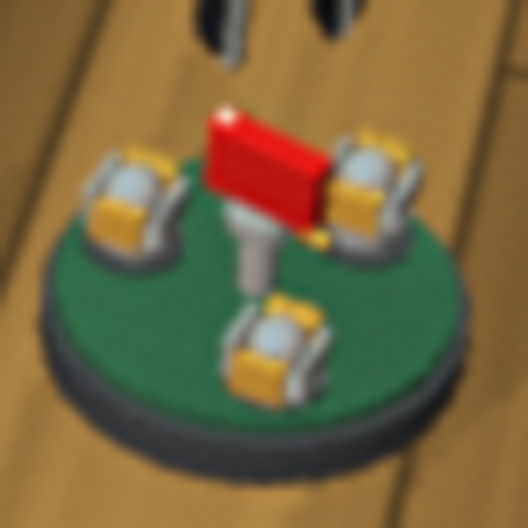

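Both balls are home. The bar lies at about -24° yaw, so the jaws go to 66°.

Request:
arm_command(
  rows="-0.8 0 0 0 0 10; -0.8 0 0 0 0 20; -0.8 0 0 0 0 28.6; -0.8 0 -20 0 0 28.6; -0.8 0 -40 0 0 28.6; -0.8 0 -60 0 0 28.6; -0.8 0 -70 0 0 28.6; -0.8 0 -72 0 0 28.6; -0.8 0 -72 0 0 28.6",
)

```text
t: 29.22
tool_pos: [0.5048, -0.1609, 0.1531]
tool_rot: [-0.652, -3.071, 0.001]
contact_force: [-0.2, -0.1, 0.8]
opening: 0.0382
```

Request:
arm_command(
  rows="0 0 0 0 0 0; 0 0 0 0 0 0; 0 0 0 0 0 0; 0 0 0 0 0 0",
  jaw=0,
  squeeze=40,
)

```text
t: 29.72
tool_pos: [0.5052, -0.1614, 0.1541]
tool_rot: [-0.652, -3.073, 0.003]
contact_force: [-2.3, -2.8, 6.2]
opening: 0.0133
```

```bash
python3 tip.py
```

```text
tip [ 505.1 -161.5   81.1] yaw_y 66.04 fix tilt deg [ 0.09 -0.05  0.  ] [-2.3 -2.8  6.2] 29.725
```

Request:
arm_command(
  rows="0 0 0 0 0 -5; 0 0 0 0 0 -10; 0 0 0 0 0 -15; 0 0 0 0 0 -20; 0 0 0 0 0 -25; 0 0 0 0 0 -30; 0 0 0 0 0 -35; 0 0 0 0 0 -39; 0 0 0 0 0 -41; 0 0 0 0 0 -41",
)

```text
t: 30.98
tool_pos: [0.5047, -0.1621, 0.1542]
tool_rot: [-1.686, -2.649, 0.006]
contact_force: [-4.1, -4.3, 3.0]
opening: 0.0129
```

```bash
python3 tip.py;python3 -c "from h import *;print(monitor.get_obs()['wrist_torque'])"
```

```text
tip [ 504.5 -162.2   81.2] yaw_y 25.03 fix tilt deg [ 0.13 -0.18  0.  ] [-4.1 -4.3  3. ] 30.975
[-0.55474756  0.52557793 -0.01063036]
```

Request:
arm_command(
  rows="0 0 0 0 0 0; 0 0 0 0 0 0; 0 0 0 0 0 0; 0 0 10 0 0 0; 0 0 40 0 0 0; 0 0 90 0 0 0; 0 0 130 0 0 0; -30 80 130 0 0 0; -60 140 130 0 0 0; -60 200 130 0 0 0; -60 250 130 0 0 0; -60 250 130 0 0 0",
  jaw=0.45,
)

```text
t: 32.48
tool_pos: [0.4441, 0.0909, 0.2851]
tool_rot: [-1.68, -2.654, 0.004]
contact_force: [1.1, -0.4, -0.0]
opening: 0.0382
```

```bash
python3 tip.py
python3 - <<'E'
from h import *
b=shot('side','s8');a=shot('top','t8')
A=cv2.resize(a['frame'][183:249,270:336,::-1],(396,396),interpolation=cv2.INTER_CUBIC)
B=cv2.resize(b['frame'][137:203,250:316,::-1],(396,396),interpolation=cv2.INTER_CUBIC)
C=cv2.resize(a['frame'][120:260,110:400,::-1],(396,191))
o=np.zeros((587,792,3),np.uint8);o[:396]=np.hstack([A,B]);o[396:,:396]=C
cv2.imwrite('pics/g8.png',o)
E
```

```text
tip [444.   90.8 212.1] yaw_y 25.35 fix tilt deg [ 0.1 -0.1  0. ] [ 1.1 -0.4 -0. ] 32.475
```

View pics/g8.png

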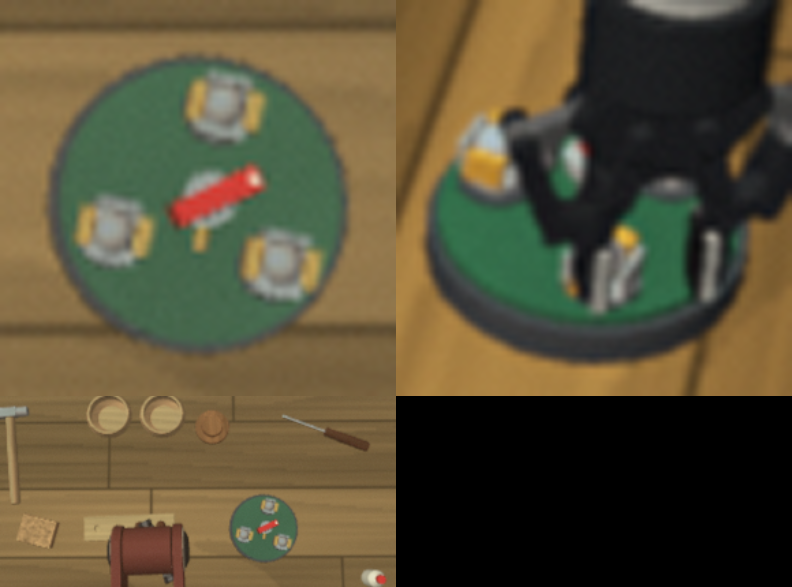

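The bar points to about -66° (0.93 rad, past the detent), and balls show in all three pockets. Handing in.

```bash
python3 -c "from station import workorder;print(workorder.finish_job())"
```

```text
the job is handed in; nothing more can be done
None
```

Both steel balls are pressed home in the two empty pockets, and the red bar is turned past its detent and released. I handed the job in at about 32.5 s of the 72 s allowed.

- **Balls:** each press ended on a firm stop about 12 mm below first contact with the ball. The highest vertical push I read was about 17 N, but I only read it at the end of each move. I stopped pushing there, so neither seat was tested harder than that.
- **Locking bar:** I turned it after both balls were in. The last top picture shows it at about -66° yaw, which is 0.93 rad on the lock. It stayed there after I let go.
- **Last pictures:** the top picture shows balls in all three pockets and the cork block, stepped disc and oil bottle apparently undisturbed. The gripper is clear of everything.
- **Not checked at the end:** the arm hid the two bead nests and most of the side view, so I did not see the beads again. I made no contact near them.
- **Disagreements:** the two cameras differed by about 3 mm, which I settled by touch. My first grip on ball1 was about 1.5 mm off, so I opened and regripped it. I then set that ball back in its nest once to hold it higher.

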